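# Seat a tissue block in the corner of the block-photography plate

### The arm

A 7-joint arm with a two-finger parallel gripper is mounted at the origin on a cart in front of the work surface, level with it; the furniture and walls round the work are solid. World frame = base frame: x ahead of the robot, y to its left, z up, the work surface at z = 0. Lengths are in mm, angles in degrees, forces in N, time in s.
With the tool pointing down it reaches from about 350 to 900 mm from the base axis. Payload 8.1 kg.
Tool frame: the origin (TCP) lies between the finger pads; the fingertips stand 25 mm ahead of it and the grasp point (between the pads) lies 6 mm ahead of it; z points along the fingers, y is the line along which they close (so a half turn about z gives the same grasp; the last joint's range is limited). The gripper opens to 85 mm and grips with 20 to 120 N. Pads are 22 mm wide; open, the fingers measure 114 mm over their backs; the gripper's body (76 mm by 85 mm) begins 54 mm behind the grasp point. The pads swing forward as they close: fully open they stand 13 mm farther back than shut.
Start: joints at [63.106, 24.895, 1.432, 90.138, -0.665, 64.973, -4.303], TCP at [224.121, -583.447, 235.923] pointing down, gripper open.
Joint ranges: [-149.89, 149.89], [-25.12, 119.58], [-72.63, 75.52], [4.76, 147.25], [-75.54, 255.54], [6.69, 114.76], [-157.13, 157.13]. Speed limits (degrees/s): [127.2, 127.2, 172.46, 172.46, 180, 180, 180].

### API

Orientations are given as a 3x3 rotation matrix whose columns are the frame's x, y, z axes.
In Python, from station import * gives the robot as it stands.
- The arm moves only by the tool step_arm, never from a script. Its argument "targets" is a list of rows, each an object of numbers: "x", "y", "z": the shift along the world's x, y, z in mm; "twist": the turn about the world's z in rad. In form: [{"x": .., "y": .., "z": .., "twist": ..}, ...]. A call has 1 to 8 rows; each row shifts and turns the commanded pose from where the row before left it; what a row does not reach is not made up. A row lasts 1/10 s, in which the tool goes at most 50 mm and 8.59 degrees, less where a joint would pass 70% of its speed; a pose out of reach is approached as far as the arm can. A call is refused whole if a number of a shift passes 50 or a number of a turn 0.15, either way. A call with a gripper value outside its range is refused whole. "gripper" is the closure, from 0 (fully open) to 1 (shut), set as the call begins (left out, the last holds). The fingers move at their own pace and stop on an object; "grip_force" is the grip in N (left out, the last holds). Time passes only in rows, so rows that do not move let the fingers close. It gives the time, the measured TCP pose, the force, the opening and the grip force at its end, in the units of the state.
- observe(): the state, without advancing time (a new reading comes with each control period).
- read_camera(name): name is "scene" or "side" or "wrist"; returns (picture, depth): 400x640x3 uint8, red, green, blue; 400x640 float32, mm along the optical axis (not along the pixel's ray), 0 where there is no reading.
- camera_model(name): a dict with "mtx" (3x3 intrinsics, pixels), "R" (3x3) and "t" (3): a world point X has camera coordinates R X + t. Camera axes: x right, y down, z forward; pixel columns grow to the right and rows downward; lengths in mm; the calibration is good to about 2 mm. A picture is of the moment at which its call begins: read the wrist's pose just before it. camera_model takes no time and is no camera call; for the wrist camera it gives the pose at the moment of the call.
- hand_in(): hands the job in; it is judged then, once.
The state is a dict: "t": time; "joints": joint angles; "dq": joint speeds; "tau": joint torques, N m; "tcp_pos": TCP position; "orientation": TCP orientation; "force": force on the tool from outside, world axes, zero at the start; "torque": the same for the moment, N m; "gripper_width": finger opening in mm; "grasp_force": force on a finger pad.
Only numpy, scipy, OpenCV 4.12 (cv2) and the standard library are available. Lean on these libraries where they do the work, as an engineer would, in place of code of your own. Each camera call takes 0.05 s, during which the arm holds its last target. There are 200 camera calls.

### The job

Ready the orange-cassette tissue block for its photograph without gripping or lifting it: with the fingertips push it straight across the dark plate until it lies flat along the scaled rail, then, keeping it against the rail, slide it along into the corner pocket until it is fully home against the end stop; push gently, the wax is soft. Last, push the swinging keeper with the red post shut behind it, and leave the other things where they are.

Things in the scene. Friction and masses are not known exactly. Their poses are not given: they have to be found in the camera images.
- photo_plate: fixed dark plate, 160 mm (x) by 260 mm (y), its top face 10 mm above the desk; origin at the centre of its underside, on the desk. In its frame: an aluminium rail with a white scale runs along y at the far (+x) edge, inner face at x = +60 mm, its top 8 mm above the plate; an end stop closes the +y end, inner face at y = +110 mm, its top 8 mm above the plate. The open part of the plate is bare
- lip_nose (a point): tip (top) of the rounded nose of the short lip at plate x = +23.5, y = +76 mm. The lip runs from here along y to the end stop, 12 mm wide, inner face at plate x = +29.5 mm, top 6 mm above the plate; with rail and stop it makes the corner pocket, 30.5 mm wide and open towards -y
- nest (a point): point on the top face of the plate where the centre of the block's underside is when the block is fully home (plate frame x = +46, y = +90, z = +10 mm); axes as the plate's
- tissue_block: the orange-cassette tissue block, loose on the plate, 28 mm (x) by 40 mm (y) by 18 mm high, about 30 g; origin at the centre of its underside. Orange cassette up to 8 mm, its white label face sloping down at the +y end; above it wax 26 mm wide, y = -19 to +10 mm. It starts off the rail, its +y end within 0.45 rad of the plate's +y, and goes home that way round; its -y end then sticks 6 mm out of the pocket
- keeper (a joint): angle of the swinging keeper about its upright pivot, anticlockwise from above: 0 = fully open (arm points diagonally to -x -y of the plate), 2.356 = shut, at a stop (arm points to +x of the plate, across the pocket's mouth, 1.5 mm behind the block). It stays where it is left; about 1 N at the post moves it. Starts open, 0 to 0.4; can only shut when the block is home
- keeper_pivot (a point): top centre of the keeper's pivot, 14 mm above the plate at plate x = +18, y = +64.5 mm; 17 mm across
- keeper_post (a point): centre of the top of the red upright post on the keeper's arm, 33 mm from the pivot; the post is 10 mm thick and reaches from 10 to 28.5 mm above the plate; the steel arm below it is 8 mm wide and reaches from 3 to 10 mm above the plate and 40 mm from the pivot
- green_block: tissue block of the same make on a green cassette, loose on the desk beyond the -y end of the plate; not to be moved; origin at the centre of its underside
- blue_block: tissue block of the same make on a blue cassette, loose on the desk beyond the -y end of the plate; not to be moved; origin at the centre of its underside
- tweezers: steel tweezers, 127 mm long, 9 mm high, loose on the desk between robot and plate; not to be moved; origin at the centre of the underside
- blue_brush: blue lens brush, 120 mm long, 9 mm high, loose on the desk behind the plate; not to be moved; origin at the centre of the underside
- oil_bottle: small amber bottle with a white cap, 30 mm thick, 66 mm high, loose on the desk behind and to the right of the plate; not to be moved; origin at the centre of the underside
Not all that is in view belongs to the job. What is shaped like the tissue_block but purple is not meant.

How it is judged:
By the outcome, as a careful person would: the job done as asked, in the order asked, and still so for the second after the job is handed in, with the robot touching nothing.
It also fails if it takes over 66 s, if anything falls off the work surface, if the arm or the gripper's body presses on something with over 40 N, if the wrist force passes 120 N, or if a joint passes its speed limit or range.

## Working session

There is one attempt and no reset: what is moved stays moved. The work goes in short steps, Python scripts to look and compute and a tool call to move; the robot and the scene stay as the last step left them, time stands still between calls to the robot, and variables do not carry over. Pictures are saved under pics/ and viewed, at most 10 in all, crops included, and the job is handed in when it is done.

Besides the shell and the picture viewer there is one more tool, called after "Request:" as name(argument=value, ...) on one line, values as JSON. step_arm: Moves the arm, as the interface text tells. Its arguments: {"type":"object","properties":{"targets":{"type":"array","items":{"type":"object","properties":{"x":{"type":"number"},"y":{"type":"number"},"z":{"type":"number"},"twist":{"type":"number"}}}},"gripper":{"type":"number"},"grip_force":{"type":"number"}},"required":["targets"]}

```bash
ls; mkdir -p pics
cat > h.py <<'E'
from station import *
import numpy as np, cv2
def save(n,f,s=1,crop=None):
    im=f[:,:,::-1].copy()
    if crop: a,b,c,d=crop; im=im[a:b,c:d]
    cv2.imwrite(f"pics/{n}.png",cv2.resize(im,None,fx=s,fy=s))
def ray(m,u,v,z):
    d=m["R"].T@np.linalg.inv(m["mtx"])@np.array([u,v,1.]); c=-m["R"].T@m["t"]
    return c+d*(z-c[2])/d[2]
def proj(m,X):
    p=m["mtx"]@(m["R"]@np.array(X,float)+m["t"]); return p[:2]/p[2]
E
python3 - <<'E'
from h import *
a,d=read_camera("scene");b,e=read_camera("side")
np.savez("s0.npz",a=a,d=d,b=b,e=e)
save("scene0",a);save("side0",b)
for n in("scene","side"):
    m=camera_model(n);print(n,-m["R"].T@m["t"],m["R"][2],m["mtx"][0,0])
s=observe();print(s["t"],s["tcp_pos"],s["orientation"],s["gripper_width"])
E
```

```text
pics
scene [  13.48038529 -417.75460134  682.56188286] [ 0.6053085   0.34465042 -0.71750798] 393.59654669490664
side [  331.89801791 -1006.81504728   860.21476377] [ 0.16739476  0.71184822 -0.68209318] 508.1006536061693
0.1 [ 223.94367119 -583.03642256  235.20923586] [[ 9.33505087e-01  3.58563643e-01 -6.05675819e-04]
 [ 3.58564137e-01 -9.33504237e-01  1.26436193e-03]
 [-1.12046722e-04 -1.39746192e-03 -9.99999017e-01]] 85.69265804118918
```

View pics/scene0.png

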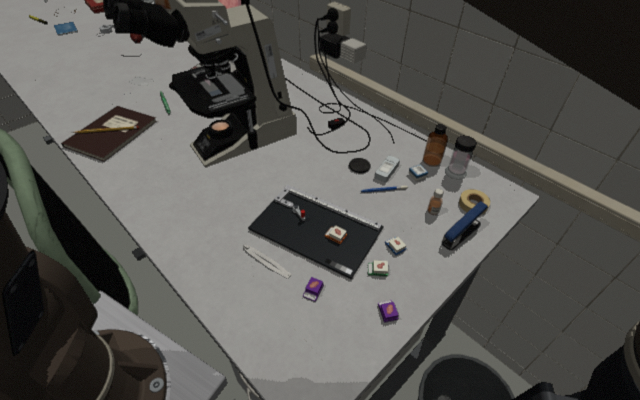

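View pics/side0.png

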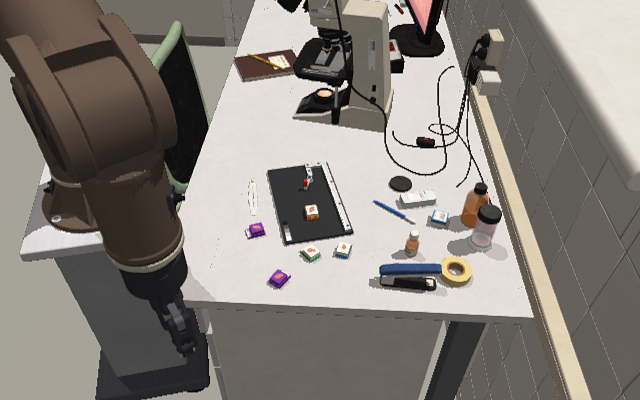

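The orange block is at scene (337,234) and side (312,212), on the dark plate. Its look-alikes are green (378,268), blue (396,244) and purple (314,288), (388,311), all off the plate. The keeper's red post is at about (303,215) in the scene view. Next I'll measure in top-down rectified views.

```bash
cat >> h.py <<'E'
def H(m,z,x0,y1,s):  # homography top view px -> camera px ; px=(y1-y)*s right, py=(x1-x)... 
    # top view: u = (y1 - y)*s, v=(x0-x)*s  (robot's view: x up, y left)
    M=np.array([[0,-1/s,x0],[-1/s,0,y1],[0,0,z],[0,0,1.]])
    return m["mtx"]@np.hstack([m["R"],m["t"].reshape(3,1)])@M
def top(m,im,z,x0,y1,w,h,s):
    return cv2.warpPerspective(im,H(m,z,x0,y1,s),(int(w*s),int(h*s)),flags=cv2.INTER_LINEAR|cv2.WARP_INVERSE_MAP)
E
python3 - <<'E'
from h import *
z=np.load("s0.npz")
ms,mi=camera_model("scene"),camera_model("side")
c=ray(mi,310,204,10);print(c,ray(ms,316,230,10))
x0,y1,s=c[0]+150,c[1]+180,2
out=[]
for m,im,dp in((ms,z["a"],z["d"]),(mi,z["b"],z["e"])):
    t=top(m,im,10,x0,y1,360,300,s); hsv=cv2.cvtColor(t,cv2.COLOR_RGB2HSV)
    dark=(t.max(2)<60).astype(np.uint8)
    cs,_=cv2.findContours(cv2.morphologyEx(dark,cv2.MORPH_CLOSE,np.ones((25,25))),cv2.RETR_EXTERNAL,2)
    for k in sorted(cs,key=cv2.contourArea)[-2:]:
        r=cv2.minAreaRect(k); b=cv2.boxPoints(r)
        print("rect",np.round(np.c_[x0-b[:,1]/s,y1-b[:,0]/s],1).tolist(),np.array(r[1])/s)
    out.append(cv2.resize(t,None,fx=.55,fy=.55) if 0 else t)
    # centroid by full-image colours
    h=cv2.cvtColor(im,cv2.COLOR_RGB2HSV)
big=np.hstack([o[100:500,60:] for o in out]); print(big.shape, x0,y1)
cv2.imwrite("pics/top0.png",cv2.resize(out[1][60:540],None,fx=1.1,fy=1.1)[:,:,::-1])
E
```

```text
[ 504.80598616 -140.64238188   10.        ] [ 492.02654833 -126.05232684   10.        ]
rect [[537.8, -275.1], [547.3, -313.3], [526.5, -318.5], [517.0, -280.3]] [21.46440315 39.29077148]
rect [[575.5, 9.8], [579.9, -249.8], [418.7, -252.5], [414.3, 7.1]] [161.23318481 259.61950684]
rect [[381.2, -214.2], [381.5, -217.6], [355.5, -220.1], [355.2, -216.7]] [26.11978912  3.41548634]
rect [[577.1, 8.1], [582.5, -254.9], [424.9, -258.2], [419.5, 4.9]] [157.66279602 263.078125  ]
(400, 1320, 3) 654.8059861601545 39.357618121429596
```

View pics/top0.png

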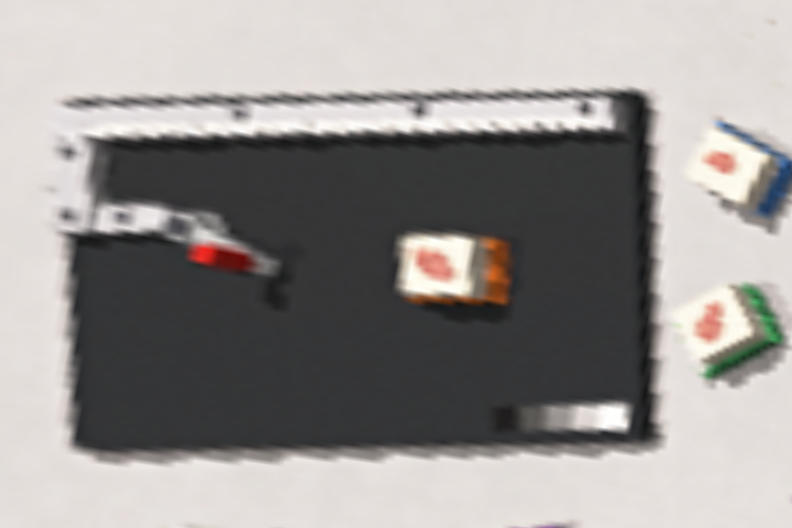

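Request:
step_arm(targets=[{"x": 10, "y": 20, "z": 20, "twist": -0.05}, {"x": 25, "y": 40, "z": 20, "twist": -0.05}, {"x": 25, "y": 40, "z": 20, "twist": -0.05}, {"x": 25, "y": 40, "z": 20, "twist": -0.05}, {"x": 25, "y": 40, "z": 0, "twist": -0.05}, {"x": 25, "y": 40, "z": 0, "twist": -0.05}, {"x": 25, "y": 40, "z": 0, "twist": -0.05}, {"x": 25, "y": 40, "z": 0, "twist": 0}], gripper=1)

```text
t: 0.9
tcp_pos: [407.8, -284.5, 314.4]
orientation: [[1.0, 0.015, -0.0], [0.015, -1.0, -0.0], [-0.0, 0.0, -1.0]]
force: [2.3, -0.2, -0.1]
gripper_width: 0.2
grasp_force: 0.0
```

Request:
step_arm(targets=[{"x": 25, "y": 40}, {"x": 25, "y": 40}, {"x": 15, "y": 40}, {"x": 0, "y": 10}, {"x": 0, "y": 0}, {"x": 0}])

```text
invalid input
```

Run:
```python
from h import *
s=observe();m=camera_model("wrist")
a,d=read_camera("wrist");np.savez("w0.npz",a=a,d=d,R=m["R"],t=m["t"],K=m["mtx"])
save("w0",a)
print(s["t"],s["tcp_pos"],np.degrees(np.arctan2(s["orientation"][1][0],s["orientation"][0][0])),s["force"],s["gripper_width"])
print(-m["R"].T@m["t"],m["R"][2],m["mtx"][0])
```

```text
0.9 [ 407.76288246 -284.49225714  314.38199462] 0.846629470287527 [ 2.31884019 -0.20049733 -0.11741305] 0.2236716247836125
[ 489.40183684 -283.77685846  451.87136106] [-0.31656455 -0.00495877 -0.94855801] [301.88306565   0.         316.94551886]
```

View pics/w0.png

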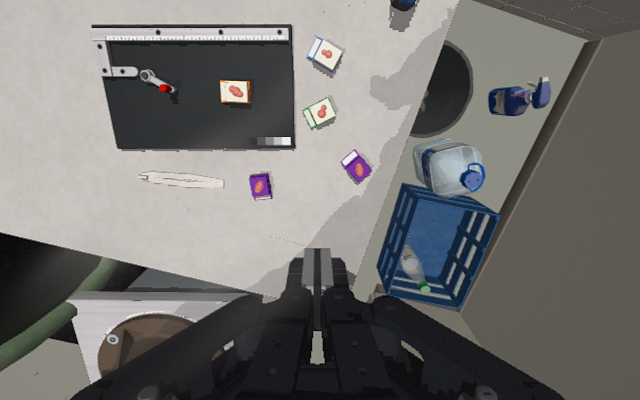

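Wrist view: the plate spans (92,25) to (296,150), the orange block is at (235,91), the red post at (164,88) and the keeper pivot at (148,75). I'm moving over the plate for one close look.

Request:
step_arm(targets=[{"x": 10, "y": 40, "z": 0, "twist": 0}, {"x": 20, "y": 45, "z": -15, "twist": 0}, {"x": 10, "y": 45, "z": -15, "twist": 0}, {"x": 0, "y": 20, "z": -10, "twist": 0}, {"x": 0, "y": 0, "z": 0, "twist": 0}, {"x": 0, "y": 0, "z": 0, "twist": 0}])

```text
t: 1.55
tcp_pos: [446.5, -137.9, 274.7]
orientation: [[1.0, 0.018, -0.001], [0.018, -1.0, -0.0], [-0.001, 0.0, -1.0]]
force: [0.4, -0.4, -0.7]
gripper_width: -0.0
grasp_force: 0.0
```

Run:
```python
from h import *
s=observe();m=camera_model("wrist")
a,d=read_camera("wrist");np.savez("w1.npz",a=a,d=d,R=m["R"],t=m["t"],mtx=m["mtx"])
print(s["t"],s["tcp_pos"],s["force"])
x0,y1,sc=610,40,2
t=top(m,a,10,x0,y1,330,220,sc)
cv2.imwrite("pics/w1.png",t[:,:,::-1])
dark=cv2.morphologyEx((t.max(2)<60).astype(np.uint8),cv2.MORPH_CLOSE,np.ones((25,25)))
cs,_=cv2.findContours(dark,cv2.RETR_EXTERNAL,2)
k=max(cs,key=cv2.contourArea);r=cv2.minAreaRect(k);b=cv2.boxPoints(r)
print(np.round(np.c_[x0-b[:,1]/sc,y1-b[:,0]/sc],1).tolist(),np.array(r[1])/sc)
```

```text
1.55 [ 446.47996026 -137.91994088  274.74582436] [ 0.44129742 -0.36112701 -0.69554549]
[[579.5, 8.600000381469727], [583.7000122070312, -248.0], [425.8999938964844, -250.60000610351562], [421.70001220703125, 6.0]] [157.81132507 256.60601807]
```

View pics/w1.png

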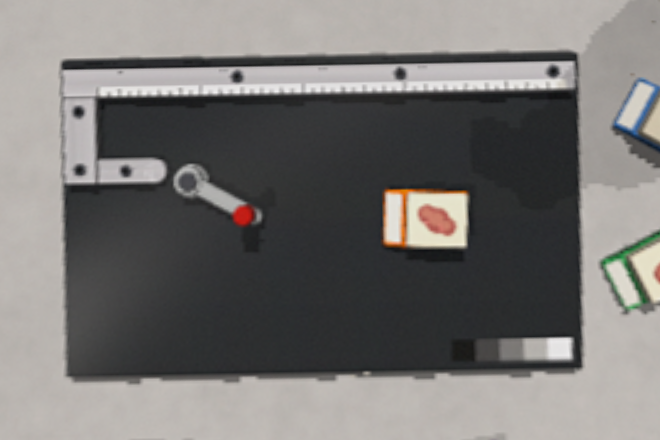

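The orange block's white label faces +y. The plate is yawed about 1°, matching the tool. Block centre is about (501.5,-172), rail inner face x≈563, pivot (519.8,-56.9), and post (503.8,-85.5), which is 32.8 mm from the pivot as it should be. The purple blocks are off the plate and ruled out. I'm lowering the closed fingers on the -x side of the orange block.

Request:
step_arm(targets=[{"x": 4, "y": -15, "z": -20, "twist": 0}, {"x": 4, "y": -20, "z": -40, "twist": 0}, {"x": 4, "y": 0, "z": -40, "twist": 0}, {"x": 0, "y": 0, "z": -40, "twist": 0}, {"x": 0, "y": 0, "z": -40, "twist": 0}, {"x": 0, "y": 0, "z": -30, "twist": 0}, {"x": 0, "y": 0, "z": -16, "twist": 0}, {"x": 0, "y": 0, "z": 0, "twist": 0}])

```text
t: 2.4
tcp_pos: [457.2, -174.0, 47.1]
orientation: [[1.0, 0.014, -0.004], [0.014, -1.0, 0.0], [-0.004, -0.0, -1.0]]
force: [-0.5, -0.3, -0.5]
gripper_width: 0.0
grasp_force: 0.0
```

Request:
step_arm(targets=[{"x": 0, "y": 0, "z": -4, "twist": 0}, {"x": 0, "y": 0, "z": -4, "twist": 0}, {"x": 0, "y": 0, "z": -2, "twist": 0}, {"x": 0, "y": 0, "z": 0, "twist": 0}])

```text
t: 2.8
tcp_pos: [459.0, -172.9, 39.3]
orientation: [[1.0, 0.017, 0.001], [0.017, -1.0, -0.0], [0.001, 0.0, -1.0]]
force: [0.2, -0.4, -0.5]
gripper_width: -0.1
grasp_force: 0.0
```

```bash
cat > look.py <<'E'
import sys
from h import *
s=observe();m=camera_model("side");a,d=read_camera("side")
print(s["t"],s["tcp_pos"],s["force"])
cw=camera_model("wrist");w,_=read_camera("wrist")
A=cv2.resize(a[150:270,240:400],(640,480)); W=cv2.resize(w[60:360,120:520],(0,0),fx=1,fy=1)
W=cv2.resize(w,(480,300)) 
if len(sys.argv)>2: cv2.imwrite(f"pics/{sys.argv[1]}.png",w[:,:,::-1])
else: cv2.imwrite(f"pics/{sys.argv[1]}.png",A[:,:,::-1])
np.savez(sys.argv[1]+".npz",a=a,w=w,R=cw["R"],t=cw["t"],mtx=cw["mtx"])
E
python3 look.py p1 w
```

```text
2.8 [ 458.99463832 -172.85016408   39.32282115] [ 0.19856713 -0.44293113 -0.54168121]
```

View pics/p1.png

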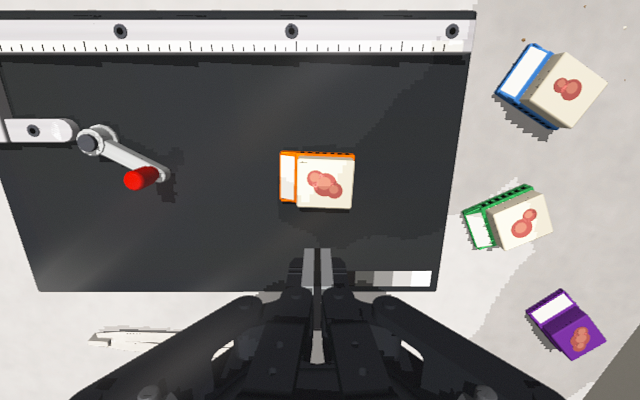

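The fingertips at (317,250) are centred on the orange block (317,180), and the path to the rail is clear. Pushing.

Request:
step_arm(targets=[{"x": 2, "y": 0, "z": -1.5, "twist": 0}, {"x": 4, "y": 0, "z": 0, "twist": 0}, {"x": 4, "y": 0, "z": 0, "twist": 0}, {"x": 3, "y": 0, "z": 0, "twist": 0}, {"x": 2, "y": 0, "z": 0, "twist": 0}, {"x": 2, "y": 0, "z": 0, "twist": 0}, {"x": 3, "y": 0, "z": 0, "twist": 0}, {"x": 3, "y": 0, "z": 0, "twist": 0}])

```text
t: 3.7
tcp_pos: [481.9, -172.6, 37.4]
orientation: [[1.0, 0.017, -0.0], [0.017, -1.0, -0.0], [-0.0, 0.0, -1.0]]
force: [0.0, 0.9, 0.2]
gripper_width: 0.1
grasp_force: 0.0
```

Request:
step_arm(targets=[{"x": 3, "y": 0, "z": 0, "twist": 0}, {"x": 3, "y": 0, "z": 0, "twist": 0}, {"x": 4, "y": 0, "z": 0, "twist": 0}, {"x": 4, "y": 0, "z": 0, "twist": 0}, {"x": 4, "y": 0, "z": 0, "twist": 0}, {"x": 4, "y": 0, "z": 0, "twist": 0}, {"x": 4, "y": 0.5, "z": 0, "twist": 0}, {"x": 2, "y": 0, "z": 0, "twist": 0}])

```text
t: 4.5
tcp_pos: [510.3, -172.0, 37.4]
orientation: [[1.0, 0.017, 0.0], [0.017, -1.0, -0.0], [0.0, 0.0, -1.0]]
force: [1.0, 0.9, 0.1]
gripper_width: 0.2
grasp_force: 0.0
```

```bash
cat > blk.py <<'E'
from h import *
s=observe();m=camera_model("wrist");w,_=read_camera("wrist")
print(s["t"],np.round(s["tcp_pos"],1),np.round(s["force"],2))
t=top(m,w,18,620,40,330,220,3);hsv=cv2.cvtColor(t,cv2.COLOR_RGB2HSV)
k=cv2.inRange(hsv,(8,170,140),(20,255,255))
cs,_=cv2.findContours(k,cv2.RETR_EXTERNAL,2)
P=np.vstack([c for c in cs if len(c)>8]);r=cv2.minAreaRect(P);b=cv2.boxPoints(r)
print("block z=18 box",np.round(np.c_[620-b[:,1]/3,40-b[:,0]/3],1).tolist(),np.round(np.array(r[1])/3,1),r[2])
np.savez("last.npz",w=w,R=m["R"],t=m["t"],mtx=m["mtx"])
E
python3 blk.py
```

```text
4.5 [ 510.3 -172.    37.4] [0.98 0.88 0.12]
block z=18 box [[518.7000122070312, -152.0], [518.7000122070312, -192.3000030517578], [489.29998779296875, -192.3000030517578], [489.29998779296875, -152.0]] [29.3 40.3] 90.0
```

Run:
```python
from h import *
w=np.load("last.npz")["w"];cv2.imwrite("pics/p2.png",w[:,:,::-1])
```

```text
(no output)
```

View pics/p2.png

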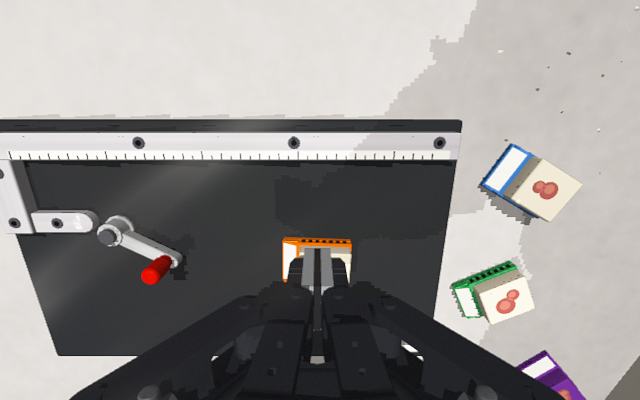

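Run:
```python
from h import *
s=observe();m=camera_model("wrist");w,d=read_camera("wrist")
def pt(u,v):
    z=d[v,u];X=m["R"].T@(np.linalg.inv(m["mtx"])@np.array([u,v,1.])*z-m["t"]);return np.round(X,1)
print(s["tcp_pos"])
for v in range(236,290,4): print(v,pt(309,v),pt(327,v),pt(286,v))
print("rail",pt(300,140),"plate",pt(230,200),"desk",pt(400,80))
```

```text
[ 510.46182639 -172.0091472    37.42134131]
236 [ 515.8 -167.7    9.7] [ 515.4 -178.6    8.3] [ 515.3 -153.9    9.1]
240 [ 515.1 -167.8   13.7] [ 515.3 -178.4   13.8] [ 515.6 -154.5   15.1]
244 [ 514.5 -167.9   17.7] [ 515.1 -178.2   18.6] [ 512.7 -154.3   14.4]
248 [ 521.6 -168.3   36.6] [ 522.3 -177.4   37.7] [ 510.5 -154.4   15.2]
252 [ 521.4 -168.4   40.5] [ 521.9 -177.3   41.2] [ 508.3 -154.4   16. ]
256 [ 521.4 -168.5   44.7] [ 521.7 -177.2   44.9] [ 505.2 -154.3   15.2]
260 [ 521.3 -168.6   48.4] [ 521.5 -177.1   48.5] [ 502.8 -154.3   15.7]
264 [ 521.4 -168.7   52.3] [ 521.6 -177.    52.5] [ 499.1 -154.1   14. ]
268 [ 521.5 -168.8   56. ] [ 521.2 -176.9   55.2] [ 496.6 -154.1   14.4]
272 [ 521.1 -168.9   58.7] [ 521.6 -176.8   59.3] [ 494.7 -154.2   15.7]
276 [ 521.3 -169.    62.3] [ 521.  -176.7   61.6] [ 491.5 -154.1   15.1]
280 [ 521.2 -169.    65.1] [ 521.4 -176.6   65.3] [ 516.9 -158.7   58.8]
284 [ 521.2 -169.1   68.1] [ 521.7 -176.5   68.6] [ 517.4 -159.1   62.6]
288 [ 520.3 -169.2   69.6] [ 522.6 -176.3   72.7] [ 522.2 -160.1   72.6]
rail [ 573.4 -162.8   17.9] plate [ 537.9 -122.2   10.1] desk [ 604.1 -216.    -1.5]
```

The depth image shows the fingertip bottoms at z≈36, about level with the TCP, so they passed above the block. It hasn't moved: its far edge is still at 515.5. I'll back off and lower with a force check.

Request:
step_arm(targets=[{"x": -5, "y": 0, "z": 5, "twist": 0}, {"x": -15, "y": 0, "z": 0, "twist": 0}, {"x": -20, "y": 0, "z": 0, "twist": 0}, {"x": -13, "y": 0, "z": 0, "twist": 0}, {"x": 0, "y": 0, "z": -5, "twist": 0}, {"x": 0, "y": 0, "z": -4, "twist": 0}, {"x": 0, "y": 0, "z": -4, "twist": 0}, {"x": 0, "y": 0, "z": 0, "twist": 0}])

```text
t: 5.4
tcp_pos: [457.2, -171.9, 28.7]
orientation: [[1.0, 0.017, -0.0], [0.017, -1.0, 0.0], [-0.0, -0.0, -1.0]]
force: [-0.2, 0.7, 0.0]
gripper_width: -0.6
grasp_force: 0.0
```

Request:
step_arm(targets=[{"x": 0, "y": 0, "z": -2, "twist": 0}, {"x": 0, "y": 0, "z": -2, "twist": 0}, {"x": 0, "y": 0, "z": 0, "twist": 0}])

```text
t: 5.7
tcp_pos: [456.7, -172.1, 25.1]
orientation: [[1.0, 0.017, -0.0], [0.017, -1.0, 0.0], [-0.0, -0.0, -1.0]]
force: [0.0, 0.3, -0.1]
gripper_width: 0.1
grasp_force: 0.0
```

```bash
cat > tip.py <<'E'
from h import *
s=observe();m=camera_model("wrist");w,d=read_camera("wrist")
def pt(u,v):
    z=d[v,u];X=m["R"].T@(np.linalg.inv(m["mtx"])@np.array([u,v,1.])*z-m["t"]);return np.round(X,1)
print(s["t"],np.round(s["tcp_pos"],1),np.round(s["force"],2))
for v in range(240,264,2): print(v,pt(309,v),pt(327,v))
save("tip",w)
E
python3 tip.py
```

```text
5.7 [ 456.7 -172.1   25.1] [ 0.04  0.33 -0.15]
240 [ 465.1 -168.     9.1] [ 465.2 -178.1    9.1]
242 [ 463.6 -168.     8.6] [ 463.4 -178.2    7.9]
244 [ 463.  -168.1    9.9] [ 462.7 -178.2    8.9]
246 [ 461.7 -168.1    9.7] [ 461.7 -178.2    9.5]
248 [ 468.  -168.4   24.6] [ 468.  -177.5   24.3]
250 [ 468.2 -168.4   27.1] [ 468.1 -177.4   26.6]
252 [ 468.2 -168.5   29.2] [ 468.6 -177.3   29.7]
254 [ 467.6 -168.5   30.1] [ 468.2 -177.3   31. ]
256 [ 467.4 -168.6   31.9] [ 468.  -177.3   32.7]
258 [ 467.6 -168.6   34.1] [ 467.7 -177.2   34.2]
260 [ 467.6 -168.7   36.1] [ 468.  -177.1   36.5]
262 [ 468.3 -168.7   39.2] [ 467.5 -177.1   37.5]
```

Request:
step_arm(targets=[{"x": 0, "y": 0, "z": -3, "twist": 0}, {"x": 0, "y": 0, "z": -3, "twist": 0}, {"x": 0, "y": 0, "z": -2, "twist": 0}, {"x": 0, "y": 0, "z": -1.5, "twist": 0}, {"x": 0, "y": 0, "z": 0, "twist": 0}])

```text
t: 6.25
tcp_pos: [456.6, -172.1, 15.7]
orientation: [[1.0, 0.017, -0.0], [0.017, -1.0, 0.0], [-0.0, -0.0, -1.0]]
force: [-0.6, -0.2, 0.4]
gripper_width: 0.2
grasp_force: 0.0
```

```bash
python3 tip.py | head -8; python3 blk.py
```

```text
6.25 [ 456.6 -172.1   15.7] [-0.57 -0.2   0.42]
240 [ 469.7 -168.3    9.7] [ 470.3 -177.6   10.6]
242 [ 468.9 -168.3   10.3] [ 468.6 -177.7    9.4]
244 [ 467.3 -168.3    9.4] [ 467.7 -177.7   10. ]
246 [ 466.1 -168.3    9.3] [ 466.1 -177.8    9.1]
248 [ 467.3 -168.4   14.1] [ 468.2 -177.5   15.4]
250 [ 467.8 -168.5   17.2] [ 468.  -177.5   17.3]
252 [ 467.6 -168.5   18.9] [ 468.8 -177.3   20.9]
6.3 [ 456.6 -172.1   15.8] [ 0.12 -0.67  0.39]
block z=18 box [[487.8999938964844, -151.8000030517578], [516.5, -152.60000610351562], [515.5, -192.10000610351562], [486.8999938964844, -191.39999389648438]] [39.5 28.6] 1.4688007831573486
```

Request:
step_arm(targets=[{"x": 4, "y": 0, "z": -0.5, "twist": 0}, {"x": 5, "y": 0, "z": 0, "twist": 0}, {"x": 4, "y": 0, "z": 0, "twist": 0}, {"x": 3, "y": 0, "z": 0, "twist": 0}, {"x": 2, "y": 0, "z": 0, "twist": 0}, {"x": 2, "y": 0, "z": 0, "twist": 0}, {"x": 3, "y": 0, "z": 0, "twist": 0}, {"x": 3, "y": 0, "z": 0, "twist": 0}])

```text
t: 7.15
tcp_pos: [482.8, -172.1, 15.4]
orientation: [[1.0, 0.017, -0.0], [0.017, -1.0, -0.0], [-0.0, 0.0, -1.0]]
force: [-0.3, 0.0, 1.0]
gripper_width: 0.2
grasp_force: 0.1
```

Request:
step_arm(targets=[{"x": 3, "y": 0, "z": 0, "twist": 0}, {"x": 4, "y": 0, "z": 0, "twist": 0}, {"x": 4, "y": 0.5, "z": 0, "twist": 0}, {"x": 4, "y": 0, "z": 0, "twist": 0}, {"x": 4, "y": 0, "z": 0, "twist": 0}, {"x": 3, "y": 0, "z": 0, "twist": 0}, {"x": 0, "y": 0, "z": 0, "twist": 0}])

```text
t: 7.85
tcp_pos: [505.3, -171.6, 15.4]
orientation: [[1.0, 0.017, 0.0], [0.017, -1.0, -0.0], [0.0, 0.0, -1.0]]
force: [-0.3, -1.2, -0.0]
gripper_width: -0.2
grasp_force: 0.0
```

```bash
python3 blk.py
```

```text
7.85 [ 505.3 -171.6   15.4] [-0.28 -1.19 -0.01]
block z=18 box [[546.5, -150.89999389648438], [547.2000122070312, -190.60000610351562], [517.9000244140625, -191.1999969482422], [517.2000122070312, -151.5]] [29.3 39.7] 88.9583740234375
```

The block is following and aligned with the plate, with about 16 mm left to the rail.

Request:
step_arm(targets=[{"x": 3, "y": 0, "z": 0, "twist": 0}, {"x": 3, "y": 0.5, "z": 0, "twist": 0}, {"x": 3, "y": 0, "z": 0, "twist": 0}, {"x": 2, "y": 0, "z": 0, "twist": 0}, {"x": 1, "y": 0, "z": 0, "twist": 0}, {"x": 1, "y": 0, "z": 0, "twist": 0}, {"x": 1, "y": 0, "z": 0, "twist": 0}, {"x": 0, "y": 0, "z": 0, "twist": 0}])

```text
t: 8.7
tcp_pos: [518.9, -171.1, 15.4]
orientation: [[1.0, 0.017, 0.0], [0.017, -1.0, -0.0], [0.0, 0.0, -1.0]]
force: [-0.2, 0.7, -1.1]
gripper_width: -0.1
grasp_force: 0.0
```

Request:
step_arm(targets=[{"x": 1, "y": 0, "z": 0, "twist": 0}, {"x": 0.5, "y": 0, "z": 0, "twist": 0}, {"x": 0, "y": 0, "z": 0, "twist": 0}])

```text
t: 9.0
tcp_pos: [520.3, -171.1, 15.4]
orientation: [[1.0, 0.017, 0.0], [0.017, -1.0, -0.0], [0.0, 0.0, -1.0]]
force: [0.5, 0.2, -0.1]
gripper_width: 0.1
grasp_force: 0.0
```

```bash
python3 blk.py
python3 - <<'E'
from h import *
m=np.load("last.npz");t=top(m,m["w"],18,620,40,330,220,3)[:,:,:].max(2).astype(int)
for y in(-120,-140,-172,-205,-220):
    c=t[:,int((40-y)*3)]; print(y,[(round(620-v/3,1),int(c[v])) for v in range(150,195,3)])
E
```

```text
9.0 [ 520.3 -171.1   15.4] [ 0.51  0.18 -0.1 ]
block z=18 box [[532.0, -150.6999969482422], [561.2999877929688, -150.6999969482422], [561.2999877929688, -190.0], [532.0, -190.0]] [39.3 29.3] 0.0
-120 [(570.0, 206), (569.0, 208), (568.0, 209), (567.0, 239), (566.0, 242), (565.0, 242), (564.0, 243), (563.0, 211), (562.0, 54), (561.0, 59), (560.0, 58), (559.0, 57), (558.0, 55), (557.0, 55), (556.0, 54)]
-140 [(570.0, 214), (569.0, 214), (568.0, 219), (567.0, 245), (566.0, 245), (565.0, 245), (564.0, 248), (563.0, 155), (562.0, 26), (561.0, 36), (560.0, 51), (559.0, 51), (558.0, 51), (557.0, 51), (556.0, 51)]
-172 [(570.0, 215), (569.0, 212), (568.0, 242), (567.0, 239), (566.0, 219), (565.0, 219), (564.0, 201), (563.0, 44), (562.0, 50), (561.0, 186), (560.0, 170), (559.0, 235), (558.0, 187), (557.0, 158), (556.0, 163)]
-205 [(570.0, 182), (569.0, 192), (568.0, 227), (567.0, 226), (566.0, 227), (565.0, 230), (564.0, 114), (563.0, 26), (562.0, 27), (561.0, 39), (560.0, 46), (559.0, 46), (558.0, 48), (557.0, 47), (556.0, 46)]
-220 [(570.0, 183), (569.0, 208), (568.0, 227), (567.0, 227), (566.0, 226), (565.0, 233), (564.0, 61), (563.0, 25), (562.0, 46), (561.0, 45), (560.0, 45), (559.0, 44), (558.0, 45), (557.0, 44), (556.0, 43)]
```

Request:
step_arm(targets=[{"x": 0.7, "y": 0, "z": 0, "twist": 0}, {"x": 0.7, "y": 0, "z": 0, "twist": 0}, {"x": 0.4, "y": 0, "z": 0, "twist": 0}, {"x": 0, "y": 0, "z": 0, "twist": 0}, {"x": 0, "y": 0, "z": 0, "twist": 0}])

```text
t: 9.55
tcp_pos: [522.1, -171.2, 15.4]
orientation: [[1.0, 0.017, 0.0], [0.017, -1.0, -0.0], [0.0, 0.0, -1.0]]
force: [0.3, -0.7, 0.2]
gripper_width: 0.1
grasp_force: 0.0
```

Request:
step_arm(targets=[{"x": 0.4, "y": 0, "z": 0, "twist": 0}, {"x": 0, "y": 0, "z": 0, "twist": 0}, {"x": 0, "y": 0, "z": 0, "twist": 0}])

```text
t: 9.85
tcp_pos: [522.5, -171.1, 15.4]
orientation: [[1.0, 0.017, 0.0], [0.017, -1.0, -0.0], [0.0, 0.0, -1.0]]
force: [-0.1, -0.6, -0.3]
gripper_width: 0.1
grasp_force: 0.0
```

```bash
python3 blk.py
```

```text
9.85 [ 522.5 -171.1   15.4] [-0.08 -0.62 -0.29]
block z=18 box [[562.5999755859375, -150.5], [563.4000244140625, -190.0], [535.0, -190.5], [534.2000122070312, -151.10000610351562]] [28.4 39.5] 88.85424041748047
```

Request:
step_arm(targets=[{"x": 0.4, "y": 0, "z": 0, "twist": 0}, {"x": 0.3, "y": 0, "z": 0, "twist": 0}, {"x": 0, "y": 0, "z": 0, "twist": 0}])

```text
t: 10.2
tcp_pos: [523.2, -171.2, 15.4]
orientation: [[1.0, 0.017, 0.0], [0.017, -1.0, -0.0], [0.0, 0.0, -1.0]]
force: [-0.3, 0.3, 0.0]
gripper_width: -0.2
grasp_force: 0.0
```

Request:
step_arm(targets=[{"x": 0.3, "y": 0, "z": 0, "twist": 0}, {"x": 0, "y": 0, "z": 0, "twist": 0}])

```text
t: 10.4
tcp_pos: [523.5, -171.1, 15.4]
orientation: [[1.0, 0.017, 0.0], [0.017, -1.0, -0.0], [0.0, 0.0, -1.0]]
force: [0.4, 0.7, 0.1]
gripper_width: -0.2
grasp_force: 0.1
```

Request:
step_arm(targets=[{"x": 0.3, "y": 0, "z": 0, "twist": 0}, {"x": 0, "y": 0, "z": 0, "twist": 0}])

```text
t: 10.6
tcp_pos: [523.8, -171.1, 15.4]
orientation: [[1.0, 0.017, 0.0], [0.017, -1.0, -0.0], [0.0, 0.0, -1.0]]
force: [0.4, -0.6, 0.2]
gripper_width: -0.2
grasp_force: 0.1
```

Request:
step_arm(targets=[{"x": 0.4, "y": 0, "z": 0, "twist": 0}, {"x": 0, "y": 0, "z": 0, "twist": 0}])

```text
t: 10.8
tcp_pos: [524.2, -171.1, 15.4]
orientation: [[1.0, 0.017, 0.0], [0.017, -1.0, -0.0], [0.0, 0.0, -1.0]]
force: [-0.7, 0.2, -0.8]
gripper_width: -0.3
grasp_force: 0.1
```

Request:
step_arm(targets=[{"x": 0.3, "y": 0, "z": 0, "twist": 0}, {"x": 0, "y": 0, "z": 0, "twist": 0}])

```text
t: 11.0
tcp_pos: [524.2, -171.1, 15.3]
orientation: [[1.0, 0.017, -0.001], [0.017, -1.0, 0.0], [-0.001, -0.0, -1.0]]
force: [-0.8, -0.2, 0.5]
gripper_width: 0.2
grasp_force: 0.6
```

```bash
python3 blk.py;  python3 - <<'E'
from h import *
m=np.load("last.npz");t=top(m,m["w"],18,620,40,330,220,3).max(2).astype(int)
for y in(-155,-165,-175,-185):
    c=t[:,int((40-y)*3)]; print(y,[(round(620-v/3,1),int(c[v])) for v in range(164,180)])
E
```

```text
11.0 [ 524.2 -171.1   15.3] [-0.85 -0.22  0.51]
block z=18 box [[563.0, -150.5], [563.7999877929688, -190.0], [536.5999755859375, -190.5], [535.7999877929688, -151.10000610351562]] [27.2 39.5] 88.83085632324219
-155 [(565.3, 242), (565.0, 242), (564.7, 243), (564.3, 243), (564.0, 247), (563.7, 228), (563.3, 198), (563.0, 155), (562.7, 143), (562.3, 157), (562.0, 220), (561.7, 235), (561.3, 233), (561.0, 236), (560.7, 238), (560.3, 239)]
-165 [(565.3, 242), (565.0, 243), (564.7, 244), (564.3, 239), (564.0, 225), (563.7, 187), (563.3, 196), (563.0, 227), (562.7, 229), (562.3, 231), (562.0, 222), (561.7, 182), (561.3, 159), (561.0, 148), (560.7, 152), (560.3, 155)]
-175 [(565.3, 244), (565.0, 238), (564.7, 228), (564.3, 227), (564.0, 195), (563.7, 157), (563.3, 209), (563.0, 231), (562.7, 225), (562.3, 167), (562.0, 145), (561.7, 142), (561.3, 151), (561.0, 154), (560.7, 155), (560.3, 158)]
-185 [(565.3, 223), (565.0, 224), (564.7, 225), (564.3, 222), (564.0, 169), (563.7, 183), (563.3, 225), (563.0, 229), (562.7, 231), (562.3, 222), (562.0, 183), (561.7, 161), (561.3, 150), (561.0, 153), (560.7, 156), (560.3, 157)]
```

The block is against the rail: the TCP stalled at 524.2 and its yaw matches the rail. Next I back off and go round to its -y end.

Request:
step_arm(targets=[{"x": -2, "y": 0, "z": 0, "twist": 0}, {"x": -6, "y": 0, "z": 0, "twist": 0}, {"x": -10, "y": 0, "z": 15, "twist": 0}, {"x": 0, "y": -15, "z": 25, "twist": 0}, {"x": 10, "y": -20, "z": 0, "twist": 0}, {"x": 20, "y": -8, "z": 0, "twist": 0}, {"x": 12, "y": 0, "z": 0, "twist": 0}, {"x": 0, "y": 0, "z": 0, "twist": 0}])

```text
t: 11.85
tcp_pos: [549.8, -213.2, 55.3]
orientation: [[1.0, 0.018, 0.001], [0.018, -1.0, 0.001], [0.001, -0.001, -1.0]]
force: [-0.1, 0.3, -0.2]
gripper_width: -0.3
grasp_force: 0.0
```

```bash
python3 blk.py; cp pics/tip.png /tmp
python3 - <<'E'
from h import *
m=np.load("last.npz");cv2.imwrite("pics/p3.png",m["w"][:,:,::-1])
E
```

```text
11.85 [ 549.8 -213.2   55.3] [-0.06  0.33 -0.16]
block z=18 box [[563.7000122070312, -152.0], [563.7000122070312, -190.6999969482422], [536.7000122070312, -190.6999969482422], [536.7000122070312, -152.0]] [27.  38.7] 90.0
```

View pics/p3.png

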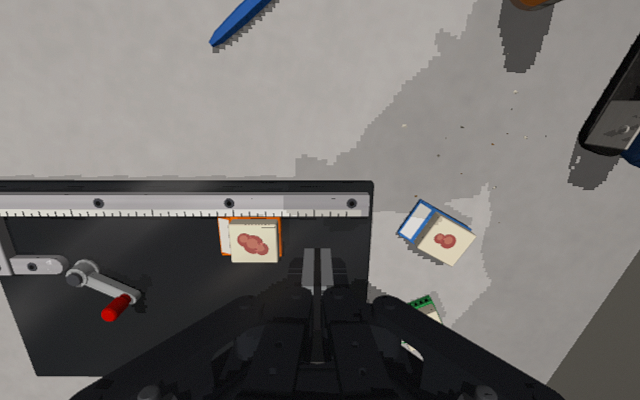

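The block lies flat on the rail at (250,240). Before pushing in y, I'm checking the finger profile in that direction, so nothing wider than the tips touches the wax.

Run:
```python
from h import *
s=observe();m=camera_model("wrist");w,d=read_camera("wrist")
K=np.linalg.inv(m["mtx"]);p=np.array(s["tcp_pos"])
v,u=np.mgrid[240:330,250:390];z=d[240:330,250:390]
X=(np.stack([u*z,v*z,z],-1)@K.T-m["t"])@m["R"]-p
X=X.reshape(-1,3);k=(np.abs(X[:,0])<25)&(X[:,2]>-4)&(X[:,2]<70);X=X[k]
for h in range(-4,64,4):
    q=X[(X[:,2]>=h)&(X[:,2]<h+4)]
    if len(q): print(h,len(q),"y",q[:,1].min().round(1),q[:,1].max().round(1),"x",q[:,0].min().round(1),q[:,0].max().round(1))
```

```text
-4 36 y -6.5 6.2 x 10.1 11.5
0 150 y -13.4 12.1 x 6.1 12.0
4 208 y -13.7 13.3 x 6.2 12.1
8 246 y -13.8 13.4 x 6.2 11.9
12 248 y -13.7 13.2 x 5.9 12.0
16 292 y -13.8 13.3 x 6.1 11.8
20 284 y -13.8 13.4 x 6.1 11.8
24 270 y -13.7 13.3 x 6.2 12.4
28 323 y -6.6 13.0 x -10.9 12.0
32 402 y -18.4 16.2 x -10.4 13.0
36 519 y -27.7 25.1 x -2.7 14.8
40 986 y -27.6 25.0 x -3.2 14.3
44 965 y -26.6 24.1 x 5.7 15.2
48 1092 y -25.8 23.3 x 4.8 14.8
52 389 y -25.1 22.7 x 6.7 13.3
56 98 y -16.0 15.7 x 11.3 17.2
60 597 y -16.5 16.1 x 14.6 18.3
```

The fingers have a flat vertical back face: ±13.7 mm in y, about 12 mm wide, starting at the tip. So the cassette is touched first. Lowering, then pushing along +y.

Request:
step_arm(targets=[{"x": 0, "y": 0, "z": -15, "twist": 0}, {"x": 0, "y": 0, "z": -15, "twist": 0}, {"x": 0, "y": 0, "z": -8, "twist": 0}, {"x": 0, "y": 1, "z": -2.5, "twist": 0}, {"x": 0, "y": 2, "z": 0, "twist": 0}, {"x": 0, "y": 2, "z": 0, "twist": 0}, {"x": 0, "y": 2, "z": 0, "twist": 0}, {"x": 0, "y": 2, "z": 0, "twist": 0}])

```text
t: 12.75
tcp_pos: [548.4, -204.8, 14.8]
orientation: [[1.0, 0.017, -0.0], [0.017, -1.0, 0.0], [-0.0, -0.0, -1.0]]
force: [-0.3, 0.2, -0.3]
gripper_width: 0.1
grasp_force: 0.2
```

Request:
step_arm(targets=[{"x": 0, "y": 2, "z": 0, "twist": 0}, {"x": 0, "y": 3, "z": 0, "twist": 0}, {"x": -0.1, "y": 4, "z": 0, "twist": 0}, {"x": 0, "y": 4, "z": 0, "twist": 0}, {"x": -0.1, "y": 4, "z": 0, "twist": 0}, {"x": 0, "y": 4, "z": 0, "twist": 0}, {"x": -0.1, "y": 4, "z": 0, "twist": 0}, {"x": 0, "y": 2, "z": 0, "twist": 0}])

```text
t: 13.55
tcp_pos: [548.1, -177.5, 14.9]
orientation: [[1.0, 0.017, -0.0], [0.017, -1.0, 0.0], [-0.0, -0.0, -1.0]]
force: [-0.2, -0.6, -0.2]
gripper_width: -0.2
grasp_force: 0.2
```

```bash
python3 blk.py
```

```text
13.55 [ 548.1 -177.5   14.9] [-0.17 -0.64 -0.18]
block z=18 box [[562.9000244140625, -127.19999694824219], [563.5, -165.0], [537.2000122070312, -165.39999389648438], [536.5999755859375, -127.69999694824219]] [26.3 37.8] 89.06080627441406
```

Request:
step_arm(targets=[{"x": 0, "y": 4, "z": 0, "twist": 0}, {"x": -0.1, "y": 5, "z": 0, "twist": 0}, {"x": 0, "y": 5, "z": 0, "twist": 0}, {"x": -0.1, "y": 5, "z": 0, "twist": 0}, {"x": -0.1, "y": 5, "z": 0, "twist": 0}, {"x": 0, "y": 5, "z": 0, "twist": 0}, {"x": -0.1, "y": 5, "z": 0, "twist": 0}, {"x": -0.1, "y": 4, "z": 0, "twist": 0}])

```text
t: 14.4
tcp_pos: [547.7, -139.5, 14.9]
orientation: [[1.0, 0.017, 0.0], [0.017, -1.0, 0.0], [0.0, -0.0, -1.0]]
force: [-0.2, -0.6, 0.1]
gripper_width: -0.2
grasp_force: 0.1
```

```bash
python3 blk.py
```

```text
14.4 [ 547.7 -139.5   14.9] [-0.2  -0.65  0.13]
block z=18 box [[562.2000122070312, -88.5999984741211], [562.7999877929688, -126.69999694824219], [536.5, -127.0999984741211], [535.9000244140625, -89.0]] [26.3 38.1] 89.06080627441406
```

Request:
step_arm(targets=[{"x": 0, "y": 4, "z": 0, "twist": 0}, {"x": -0.1, "y": 5, "z": 0, "twist": 0}, {"x": -0.1, "y": 5, "z": 0, "twist": 0}, {"x": -0.1, "y": 5, "z": 0, "twist": 0}, {"x": -0.1, "y": 5, "z": 0, "twist": 0}, {"x": 0, "y": 5, "z": 0, "twist": 0}, {"x": -0.1, "y": 5, "z": 0, "twist": 0}, {"x": -0.1, "y": 3, "z": 0, "twist": 0}])

```text
t: 15.25
tcp_pos: [547.1, -102.4, 14.9]
orientation: [[1.0, 0.017, -0.0], [0.017, -1.0, 0.0], [-0.0, -0.0, -1.0]]
force: [-0.2, 0.1, 0.2]
gripper_width: 0.4
grasp_force: 0.1
```

```bash
python3 blk.py
```

```text
15.25 [ 547.1 -102.4   14.9] [-0.16  0.09  0.19]
block z=18 box [[551.5, -41.5], [577.0999755859375, -79.0999984741211], [558.7999877929688, -91.5999984741211], [533.0999755859375, -54.099998474121094]] [22.2 45.5] 55.640621185302734
```

Request:
step_arm(targets=[{"x": 0, "y": 3, "z": 0, "twist": 0}, {"x": -0.1, "y": 4, "z": 0, "twist": 0}, {"x": -0.1, "y": 4, "z": 0, "twist": 0}, {"x": 0, "y": 4, "z": 0, "twist": 0}, {"x": -0.1, "y": 4, "z": 0, "twist": 0}, {"x": -0.1, "y": 4, "z": 0, "twist": 0}, {"x": 0, "y": 3, "z": 0, "twist": 0}, {"x": 0, "y": 1, "z": 0, "twist": 0}])

```text
t: 16.1
tcp_pos: [546.6, -75.6, 14.9]
orientation: [[1.0, 0.017, -0.0], [0.017, -1.0, 0.0], [-0.0, -0.0, -1.0]]
force: [-0.4, 0.0, 0.8]
gripper_width: -0.2
grasp_force: 0.1
```

```bash
python3 blk.py
```

```text
16.1 [546.6 -75.6  14.9] [-0.37  0.02  0.78]
block z=18 box [[557.7999877929688, -25.899999618530273], [566.5, -27.100000381469727], [561.2999877929688, -64.4000015258789], [552.5999755859375, -63.20000076293945]] [37.7  8.8] 7.95752477645874
```

Run:
```python
from h import *
m=np.load("last.npz");t=top(m,m["w"],18,620,40,330,220,3);hsv=cv2.cvtColor(t,cv2.COLOR_RGB2HSV)
k=cv2.inRange(hsv,(8,150,100),(20,255,255))
n,l,st,c=cv2.connectedComponentsWithStats(k)
for s in st[1:]:
    if s[4]>15: print("x",620-(s[1]+s[3])/3,620-s[1]/3,"y",40-(s[0]+s[2])/3,40-s[0]/3,s[4])
g=t.max(2).astype(int)
for y in(-30,-40,-50,-58):
    col=g[:,int((40-y)*3)]; print(y,[(round(620-v/3,1),int(col[v])) for v in range(165,186,2)])
```

```text
x 552.0 561.6666666666666 y -63.66666666666667 -26.0 698
x 548.0 552.0 y -25.33333333333333 -24.66666666666667 17
x 534.3333333333334 537.0 y -31.0 -25.33333333333333 58
-30 [(565.0, 218), (564.3, 217), (563.7, 216), (563.0, 217), (562.3, 217), (561.7, 210), (561.0, 172), (560.3, 205), (559.7, 195), (559.0, 205), (558.3, 212)]
-40 [(565.0, 217), (564.3, 217), (563.7, 215), (563.0, 218), (562.3, 212), (561.7, 185), (561.0, 187), (560.3, 195), (559.7, 162), (559.0, 127), (558.3, 125)]
-50 [(565.0, 185), (564.3, 185), (563.7, 184), (563.0, 185), (562.3, 186), (561.7, 161), (561.0, 183), (560.3, 186), (559.7, 150), (559.0, 126), (558.3, 127)]
-58 [(565.0, 184), (564.3, 183), (563.7, 184), (563.0, 184), (562.3, 186), (561.7, 156), (561.0, 184), (560.3, 178), (559.7, 139), (559.0, 124), (558.3, 127)]
```

The block is in the pocket and tight to the rail, with about 10 mm to go. Easing it home.

Request:
step_arm(targets=[{"x": 0, "y": 2, "z": 0, "twist": 0}, {"x": 0, "y": 2, "z": 0, "twist": 0}, {"x": -0.1, "y": 2, "z": 0, "twist": 0}, {"x": 0, "y": 1, "z": 0, "twist": 0}, {"x": 0, "y": 0.5, "z": 0, "twist": 0}, {"x": 0, "y": 0, "z": 0, "twist": 0}])

```text
t: 16.75
tcp_pos: [546.5, -68.6, 14.9]
orientation: [[1.0, 0.017, -0.0], [0.017, -1.0, -0.0], [-0.0, 0.0, -1.0]]
force: [0.4, 0.2, -0.5]
gripper_width: -0.3
grasp_force: 0.0
```

Request:
step_arm(targets=[{"x": 0, "y": 0.5, "z": 0, "twist": 0}, {"x": 0, "y": 0.5, "z": 0, "twist": 0}, {"x": 0, "y": 0, "z": 0, "twist": 0}])

```text
t: 17.05
tcp_pos: [546.6, -67.6, 14.9]
orientation: [[1.0, 0.017, 0.0], [0.017, -1.0, 0.0], [0.0, -0.0, -1.0]]
force: [0.2, -0.3, -0.3]
gripper_width: 0.3
grasp_force: 0.0
```

Request:
step_arm(targets=[{"x": 0, "y": 0.5, "z": 0, "twist": 0}, {"x": 0, "y": 0.3, "z": 0, "twist": 0}, {"x": 0, "y": 0, "z": 0, "twist": 0}])

```text
t: 17.35
tcp_pos: [546.6, -66.8, 14.9]
orientation: [[1.0, 0.017, 0.0], [0.017, -1.0, -0.0], [0.0, 0.0, -1.0]]
force: [-0.3, 0.7, 0.4]
gripper_width: -0.1
grasp_force: 0.0
```

Request:
step_arm(targets=[{"x": 0, "y": 0.4, "z": 0, "twist": 0}, {"x": 0, "y": 0, "z": 0, "twist": 0}])

```text
t: 17.55
tcp_pos: [546.6, -66.4, 14.9]
orientation: [[1.0, 0.017, 0.0], [0.017, -1.0, -0.0], [0.0, 0.0, -1.0]]
force: [-0.5, -0.4, 1.0]
gripper_width: -0.1
grasp_force: 0.0
```

Request:
step_arm(targets=[{"x": 0, "y": 0.5, "z": 0, "twist": 0}, {"x": 0, "y": 0.3, "z": 0, "twist": 0}, {"x": 0, "y": 0, "z": 0, "twist": 0}])

```text
t: 17.85
tcp_pos: [546.5, -65.5, 14.9]
orientation: [[1.0, 0.017, -0.0], [0.017, -1.0, 0.0], [-0.0, -0.0, -1.0]]
force: [-0.4, -0.3, -0.0]
gripper_width: 0.2
grasp_force: 0.0
```

Request:
step_arm(targets=[{"x": 0, "y": 0.4, "z": 0, "twist": 0}, {"x": 0, "y": 0, "z": 0, "twist": 0}])

```text
t: 18.05
tcp_pos: [546.5, -65.2, 14.9]
orientation: [[1.0, 0.017, -0.0], [0.017, -1.0, -0.0], [-0.0, 0.0, -1.0]]
force: [-0.4, 0.3, 0.0]
gripper_width: -0.3
grasp_force: 0.0
```

Request:
step_arm(targets=[{"x": 0, "y": 0.4, "z": 0, "twist": 0}, {"x": 0, "y": 0, "z": 0, "twist": 0}])

```text
t: 18.25
tcp_pos: [546.6, -64.8, 14.9]
orientation: [[1.0, 0.017, 0.0], [0.017, -1.0, -0.0], [0.0, 0.0, -1.0]]
force: [-0.3, -0.2, 0.4]
gripper_width: 0.3
grasp_force: 0.0
```

Request:
step_arm(targets=[{"x": 0, "y": 0.4, "z": 0, "twist": 0}, {"x": 0, "y": 0, "z": 0, "twist": 0}])

```text
t: 18.45
tcp_pos: [546.5, -64.4, 14.9]
orientation: [[1.0, 0.017, -0.0], [0.017, -1.0, -0.0], [-0.0, 0.0, -1.0]]
force: [-0.9, 0.1, 0.2]
gripper_width: -0.3
grasp_force: 0.0
```

```bash
cat > cor.py <<'E'
from h import *
s=observe();m=camera_model("wrist");w,_=read_camera("wrist")
print(s["t"],np.round(s["tcp_pos"],1),np.round(s["force"],2))
np.savez("last.npz",w=w,R=m["R"],t=m["t"],mtx=m["mtx"])
t=top(m,w,18,620,40,330,220,3);hsv=cv2.cvtColor(t,cv2.COLOR_RGB2HSV)
k=cv2.inRange(hsv,(8,150,100),(20,255,255));n,l,st,c=cv2.connectedComponentsWithStats(k)
for q in st[1:]:
    if q[4]>15: print("x",620-(q[1]+q[3])/3,620-q[1]/3,"y",40-(q[0]+q[2])/3,40-q[0]/3,q[4])
for x in(540,548,556): print(x,[(round(40-u/3,1),t[int((620-x)*3),u].tolist()) for u in range(141,201,4)])
E
python3 cor.py
```

```text
18.45 [546.5 -64.4  14.9] [-0.92  0.05  0.17]
x 551.6666666666666 561.3333333333334 y -52.66666666666667 -14.333333333333336 677
x 553.3333333333334 560.6666666666666 y -14.0 -13.333333333333336 29
x 534.3333333333334 536.0 y -19.666666666666664 -14.333333333333336 49
540 [(-7.0, [170, 165, 165]), (-8.3, [170, 167, 167]), (-9.7, [146, 142, 143]), (-11.0, [73, 69, 68]), (-12.3, [71, 69, 67]), (-13.7, [137, 74, 46]), (-15.0, [201, 197, 187]), (-16.3, [198, 193, 184]), (-17.7, [198, 193, 183]), (-19.0, [192, 186, 177]), (-20.3, [199, 190, 170]), (-21.7, [203, 196, 174]), (-23.0, [203, 196, 174]), (-24.3, [204, 198, 175]), (-25.7, [194, 175, 155])]
548 [(-7.0, [170, 167, 167]), (-8.3, [171, 168, 167]), (-9.7, [135, 132, 133]), (-11.0, [51, 49, 50]), (-12.3, [56, 54, 54]), (-13.7, [145, 93, 59]), (-15.0, [205, 202, 192]), (-16.3, [204, 199, 189]), (-17.7, [204, 198, 189]), (-19.0, [202, 198, 188]), (-20.3, [207, 199, 176]), (-21.7, [206, 201, 178]), (-23.0, [206, 200, 177]), (-24.3, [179, 168, 150]), (-25.7, [179, 168, 149])]
556 [(-7.0, [171, 167, 167]), (-8.3, [172, 168, 168]), (-9.7, [128, 125, 126]), (-11.0, [48, 47, 48]), (-12.3, [42, 42, 43]), (-13.7, [181, 112, 63]), (-15.0, [206, 203, 193]), (-16.3, [207, 202, 192]), (-17.7, [206, 202, 192]), (-19.0, [207, 202, 193]), (-20.3, [162, 125, 97]), (-21.7, [129, 122, 109]), (-23.0, [129, 121, 106]), (-24.3, [129, 121, 107]), (-25.7, [129, 121, 108])]
```

About 3 mm gap remains to the stop (its face is at y≈-9.8).

Request:
step_arm(targets=[{"x": 0, "y": 0.7, "z": 0, "twist": 0}, {"x": 0, "y": 0.6, "z": 0, "twist": 0}, {"x": 0, "y": 0.5, "z": 0, "twist": 0}, {"x": 0, "y": 0, "z": 0, "twist": 0}])

```text
t: 18.9
tcp_pos: [546.6, -62.5, 14.9]
orientation: [[1.0, 0.017, 0.0], [0.017, -1.0, 0.0], [0.0, -0.0, -1.0]]
force: [-0.2, -0.4, 0.4]
gripper_width: -0.2
grasp_force: 0.0
```

Request:
step_arm(targets=[{"x": 0, "y": 0.5, "z": 0, "twist": 0}, {"x": 0, "y": 0, "z": 0, "twist": 0}])

```text
t: 19.1
tcp_pos: [546.6, -62.0, 14.9]
orientation: [[1.0, 0.017, 0.0], [0.017, -1.0, -0.0], [0.0, 0.0, -1.0]]
force: [-0.2, -0.4, 0.2]
gripper_width: -0.1
grasp_force: 0.0
```

Request:
step_arm(targets=[{"x": 0, "y": 0.5, "z": 0, "twist": 0}, {"x": 0, "y": 0, "z": 0, "twist": 0}])

```text
t: 19.3
tcp_pos: [546.6, -61.9, 14.9]
orientation: [[1.0, 0.016, 0.0], [0.016, -1.0, -0.0], [0.0, 0.0, -1.0]]
force: [0.7, -1.4, 0.9]
gripper_width: 0.1
grasp_force: 0.7
```

Request:
step_arm(targets=[{"x": 0, "y": 0.4, "z": 0, "twist": 0}, {"x": 0, "y": 0, "z": 0, "twist": 0}])

```text
t: 19.5
tcp_pos: [546.5, -61.8, 15.0]
orientation: [[1.0, 0.016, 0.0], [0.016, -1.0, -0.001], [-0.0, 0.001, -1.0]]
force: [-0.8, -3.1, 1.9]
gripper_width: 0.2
grasp_force: 1.8
```

```bash
python3 cor.py | cut -c1-330
```

```text
19.5 [546.5 -61.8  15. ] [-0.82 -3.05  1.94]
x 552.0 561.3333333333334 y -50.0 -11.666666666666664 681
x 534.3333333333334 536.3333333333334 y -17.333333333333336 -12.0 49
540 [(-7.0, [167, 163, 163]), (-8.3, [168, 166, 165]), (-9.7, [145, 142, 142]), (-11.0, [69, 68, 68]), (-12.3, [202, 186, 171]), (-13.7, [198, 192, 184]), (-15.0, [197, 191, 182]), (-16.3, [196, 190, 182]), (-17.7, [191, 183, 164]), (-19.0, [202, 195, 173]), (-20.3, [202, 196, 173]), (-21.7, [203, 197, 174]), (-23.0, [202, 193, 
548 [(-7.0, [170, 166, 167]), (-8.3, [171, 167, 167]), (-9.7, [134, 131, 132]), (-11.0, [65, 58, 54]), (-12.3, [208, 203, 194]), (-13.7, [204, 199, 189]), (-15.0, [203, 198, 188]), (-16.3, [204, 198, 189]), (-17.7, [200, 190, 169]), (-19.0, [205, 199, 176]), (-20.3, [204, 199, 176]), (-21.7, [184, 175, 154]), (-23.0, [179, 169, 
556 [(-7.0, [169, 166, 166]), (-8.3, [171, 167, 168]), (-9.7, [125, 121, 122]), (-11.0, [55, 36, 27]), (-12.3, [208, 204, 194]), (-13.7, [205, 200, 190]), (-15.0, [205, 201, 191]), (-16.3, [205, 201, 191]), (-17.7, [182, 151, 129]), (-19.0, [126, 123, 108]), (-20.3, [129, 122, 107]), (-21.7, [129, 121, 107]), (-23.0, [128, 120,
```

Home: 3 N at the stop, and the TCP stalled. I'm backing off and moving round to the -x side of the red post.

Request:
step_arm(targets=[{"x": 0, "y": -1, "z": 0, "twist": 0}, {"x": 0, "y": -6, "z": 0, "twist": 0}, {"x": 0, "y": -15, "z": 5, "twist": 0}, {"x": 0, "y": -5, "z": 25, "twist": 0}, {"x": -15, "y": 0, "z": 30, "twist": 0}, {"x": -30, "y": 3, "z": 0, "twist": 0}, {"x": -30, "y": 3, "z": 0, "twist": 0}, {"x": 0, "y": 0, "z": 0, "twist": 0}])

```text
t: 20.35
tcp_pos: [467.2, -83.3, 75.1]
orientation: [[1.0, 0.016, -0.004], [0.016, -1.0, -0.0], [-0.004, 0.0, -1.0]]
force: [0.2, 0.3, 0.5]
gripper_width: 0.0
grasp_force: 0.0
```

```bash
cat > post.py <<'E'
from h import *
s=observe();print(s["t"],np.round(s["tcp_pos"],1),np.round(s["force"],2))
for n in("wrist","side","scene"):
    m=camera_model(n);w,_=read_camera(n)
    if n=="wrist":
        np.savez("last.npz",w=w,R=m["R"],t=m["t"],mtx=m["mtx"])
        t=top(m,w,18,620,40,330,220,3);k=cv2.inRange(cv2.cvtColor(t,cv2.COLOR_RGB2HSV),(8,150,100),(20,255,255));_,_,st,_=cv2.connectedComponentsWithStats(k)
        for q in st[1:]:
            if q[4]>30: print("orange x",620-(q[1]+q[3])/3,620-q[1]/3,"y",40-(q[0]+q[2])/3,40-q[0]/3,q[4])
    t=top(m,w,38.5,620,40,330,220,3);hsv=cv2.cvtColor(t,cv2.COLOR_RGB2HSV)
    k=cv2.inRange(hsv,(0,190,110),(5,255,255))|cv2.inRange(hsv,(174,190,110),(180,255,255))
    c,l,st,ce=cv2.connectedComponentsWithStats(k)
    for q in st[1:]:
        if q[4]>60: print(n,"red@38.5 x",round(620-(q[1]+q[3])/3,1),round(620-q[1]/3,1),"y",round(40-(q[0]+q[2])/3,1),round(40-q[0]/3,1),q[4])
E
python3 post.py
```

```text
20.35 [467.2 -83.3  75.1] [0.18 0.31 0.49]
orange x 533.0 561.0 y -51.0 -42.66666666666667 482
orange x 558.3333333333334 560.0 y -17.666666666666664 -11.333333333333336 86
orange x 532.3333333333334 534.3333333333334 y -17.666666666666664 -11.666666666666664 89
wrist red@38.5 x 499.3 511.0 y -90.0 -80.3 754
side red@38.5 x 499.0 506.3 y -96.3 -81.0 574
scene red@38.5 x 498.7 505.3 y -88.0 -80.7 315
```

The block stayed home (y -51 to -11) and the post is at about (504,-85). Lowering, then starting the keeper.

Request:
step_arm(targets=[{"x": 0, "y": -1, "z": -15, "twist": 0}, {"x": 0, "y": 0, "z": -20, "twist": 0}, {"x": 2, "y": 0, "z": -10, "twist": 0}, {"x": 3, "y": 0, "z": -3, "twist": 0}, {"x": 3, "y": 0, "z": 0, "twist": 0}, {"x": 3, "y": 0, "z": 0, "twist": 0}, {"x": 3, "y": -1, "z": 0, "twist": 0}, {"x": 2, "y": -1, "z": 0, "twist": 0}])

```text
t: 21.3
tcp_pos: [488.3, -85.3, 27.4]
orientation: [[1.0, 0.017, 0.001], [0.017, -1.0, -0.0], [0.001, 0.0, -1.0]]
force: [-0.7, 1.0, 0.4]
gripper_width: 0.1
grasp_force: 0.3
```

Request:
step_arm(targets=[{"x": 3, "y": -1, "z": 0, "twist": 0}, {"x": 3, "y": -0.5, "z": 0, "twist": 0}, {"x": 3, "y": 0, "z": 0, "twist": 0}, {"x": 2, "y": 0, "z": 0, "twist": 0}, {"x": 0, "y": 0, "z": 0, "twist": 0}])

```text
t: 21.8
tcp_pos: [499.1, -86.6, 26.9]
orientation: [[1.0, 0.017, 0.001], [0.017, -1.0, 0.0], [0.001, -0.0, -1.0]]
force: [0.6, 0.2, 0.3]
gripper_width: -0.0
grasp_force: 0.0
```

```bash
python3 post.py
```

```text
21.8 [499.1 -86.6  26.9] [0.65 0.22 0.26]
orange x 533.0 561.0 y -51.66666666666667 -11.666666666666664 950
wrist red@38.5 x 511.0 526.0 y -93.3 -84.0 963
side red@38.5 x 511.3 518.3 y -97.7 -87.7 507
```

The post follows: it's now at about (516,-89). Continuing round the arc.

Request:
step_arm(targets=[{"x": 3, "y": -1, "z": 0, "twist": 0}, {"x": 3, "y": 0, "z": 0, "twist": 0}, {"x": 3, "y": 0, "z": 0, "twist": 0}, {"x": 3, "y": 1, "z": 0, "twist": 0}, {"x": 3, "y": 1, "z": 0, "twist": 0}, {"x": 3, "y": 1, "z": 0, "twist": 0}, {"x": 3, "y": 1, "z": 0, "twist": 0}, {"x": 0, "y": 0, "z": 0, "twist": 0}])

```text
t: 22.75
tcp_pos: [520.2, -83.3, 26.9]
orientation: [[1.0, 0.017, 0.001], [0.017, -1.0, 0.0], [0.001, -0.0, -1.0]]
force: [0.6, 0.3, -0.3]
gripper_width: -0.2
grasp_force: 0.0
```

Request:
step_arm(targets=[{"x": 2, "y": 1, "z": 0, "twist": 0}, {"x": 2, "y": 1, "z": 0, "twist": 0}, {"x": 1, "y": 0, "z": 0, "twist": 0}, {"x": 0, "y": 0, "z": 0, "twist": 0}])

```text
t: 23.15
tcp_pos: [524.5, -81.4, 26.8]
orientation: [[1.0, 0.017, -0.0], [0.017, -1.0, 0.0], [-0.0, -0.0, -1.0]]
force: [-0.6, 1.1, -0.4]
gripper_width: -0.3
grasp_force: 0.5
```

```bash
python3 post.py
```

```text
23.15 [524.5 -81.4  26.8] [-0.59  1.09 -0.38]
orange x 533.3333333333334 561.3333333333334 y -51.0 -12.666666666666664 910
orange x 533.6666666666666 535.6666666666666 y -16.666666666666664 -12.0 64
wrist red@38.5 x 536.7 551.7 y -85.7 -76.7 876
side red@38.5 x 537.7 546.0 y -89.7 -76.0 676
```

The post is at about (541.5,-81), roughly 312°. I'm repositioning behind it on the -y side for the final push.

Request:
step_arm(targets=[{"x": -4, "y": -2, "z": 0, "twist": 0}, {"x": -2, "y": -12, "z": 0, "twist": 0}, {"x": 0, "y": -12, "z": 0, "twist": 0}, {"x": 12, "y": 0, "z": 0, "twist": 0}, {"x": 13, "y": 0, "z": 0, "twist": 0}, {"x": 0, "y": 3, "z": 0, "twist": 0}, {"x": 0, "y": 3, "z": 0, "twist": 0}, {"x": 1, "y": 2, "z": 0, "twist": 0}])

```text
t: 24.1
tcp_pos: [543.9, -99.2, 26.7]
orientation: [[1.0, 0.017, -0.001], [0.017, -1.0, 0.0], [-0.001, -0.0, -1.0]]
force: [0.3, -0.3, 0.9]
gripper_width: 0.2
grasp_force: 0.0
```

Request:
step_arm(targets=[{"x": 2, "y": 2, "z": 0, "twist": 0}, {"x": 2, "y": 3, "z": 0, "twist": 0}, {"x": 1, "y": 3, "z": 0, "twist": 0}, {"x": 1, "y": 3, "z": 0, "twist": 0}, {"x": 1, "y": 3, "z": 0, "twist": 0}, {"x": 0, "y": 0, "z": 0, "twist": 0}])

```text
t: 24.7
tcp_pos: [551.6, -84.8, 27.0]
orientation: [[1.0, 0.018, -0.0], [0.018, -1.0, 0.001], [-0.0, -0.001, -1.0]]
force: [1.5, -0.8, -0.8]
gripper_width: -0.0
grasp_force: 0.3
```

```bash
python3 post.py
```

```text
24.7 [551.6 -84.8  27. ] [ 1.47 -0.8  -0.77]
orange x 533.3333333333334 561.6666666666666 y -50.66666666666667 -13.0 983
orange x 534.0 536.3333333333334 y -16.333333333333336 -12.0 59
wrist red@38.5 x 546.7 556.7 y -70.7 -63.0 550
```

Request:
step_arm(targets=[{"x": 0.5, "y": 2, "z": 0, "twist": 0}, {"x": 0, "y": 2, "z": 0, "twist": 0}, {"x": 0, "y": 2, "z": 0, "twist": 0}, {"x": 0, "y": 1, "z": 0, "twist": 0}, {"x": 0, "y": 1, "z": 0, "twist": 0}, {"x": 0, "y": 0, "z": 0, "twist": 0}])

```text
t: 25.45
tcp_pos: [552.1, -77.5, 26.9]
orientation: [[1.0, 0.017, 0.0], [0.017, -1.0, 0.0], [0.0, -0.0, -1.0]]
force: [1.1, -0.5, -0.4]
gripper_width: 0.3
grasp_force: 0.2
```

Request:
step_arm(targets=[{"x": 0, "y": 0.7, "z": 0, "twist": 0}, {"x": 0, "y": 0.7, "z": 0, "twist": 0}, {"x": 0, "y": 0, "z": 0, "twist": 0}])

```text
t: 25.75
tcp_pos: [552.1, -76.3, 26.9]
orientation: [[1.0, 0.017, 0.0], [0.017, -1.0, -0.0], [0.0, 0.0, -1.0]]
force: [0.5, -1.4, 0.0]
gripper_width: -0.2
grasp_force: 0.3
```

Request:
step_arm(targets=[{"x": 0, "y": 0.7, "z": 0, "twist": 0}, {"x": 0, "y": 0, "z": 0, "twist": 0}])

```text
t: 25.95
tcp_pos: [552.1, -75.5, 26.9]
orientation: [[1.0, 0.017, 0.0], [0.017, -1.0, 0.0], [0.0, -0.0, -1.0]]
force: [0.6, 0.6, 0.2]
gripper_width: -0.2
grasp_force: 0.4
```

Request:
step_arm(targets=[{"x": 0, "y": 0.6, "z": 0, "twist": 0}, {"x": 0, "y": 0, "z": 0, "twist": 0}])

```text
t: 26.15
tcp_pos: [552.0, -74.9, 26.9]
orientation: [[1.0, 0.017, -0.0], [0.017, -1.0, 0.0], [-0.0, -0.0, -1.0]]
force: [1.0, -1.5, -0.2]
gripper_width: -0.2
grasp_force: 0.4
```

```bash
python3 post.py
```

```text
26.15 [552.  -74.9  26.9] [ 1.01 -1.46 -0.16]
orange x 541.0 561.3333333333334 y -50.66666666666667 -12.666666666666664 839
orange x 533.6666666666666 539.3333333333334 y -50.33333333333333 -48.66666666666667 58
orange x 534.3333333333334 536.3333333333334 y -16.666666666666664 -12.0 53
wrist red@38.5 x 549.0 558.3 y -61.0 -53.0 562
```

Close: post at y≈-57, shut at about -55. I'm continuing until the stop is felt.

Request:
step_arm(targets=[{"x": 0, "y": 0.6, "z": 0, "twist": 0}, {"x": 0, "y": 0, "z": 0, "twist": 0}])

```text
t: 26.5
tcp_pos: [552.0, -74.4, 26.9]
orientation: [[1.0, 0.017, -0.0], [0.017, -1.0, -0.0], [-0.0, 0.0, -1.0]]
force: [0.7, -0.7, 0.1]
gripper_width: -0.0
grasp_force: 0.4
```

Request:
step_arm(targets=[{"x": 0, "y": 0.6, "z": 0, "twist": 0}, {"x": 0, "y": 0, "z": 0, "twist": 0}])

```text
t: 26.7
tcp_pos: [552.1, -73.8, 26.9]
orientation: [[1.0, 0.017, 0.0], [0.017, -1.0, 0.0], [0.0, -0.0, -1.0]]
force: [0.8, -1.5, 0.2]
gripper_width: 0.1
grasp_force: 0.4
```

Request:
step_arm(targets=[{"x": 0, "y": 0.6, "z": 0, "twist": 0}, {"x": 0, "y": 0, "z": 0, "twist": 0}])

```text
t: 26.9
tcp_pos: [552.1, -73.1, 26.9]
orientation: [[1.0, 0.017, 0.0], [0.017, -1.0, 0.0], [0.0, -0.0, -1.0]]
force: [0.4, -1.3, 0.6]
gripper_width: -0.2
grasp_force: 0.4
```

Request:
step_arm(targets=[{"x": 0, "y": 0.5, "z": 0, "twist": 0}, {"x": 0, "y": 0, "z": 0, "twist": 0}])

```text
t: 27.1
tcp_pos: [552.1, -73.0, 26.9]
orientation: [[1.0, 0.017, 0.0], [0.017, -1.0, -0.0], [0.0, 0.0, -1.0]]
force: [0.9, -1.3, 0.0]
gripper_width: -0.2
grasp_force: 0.9
```

Request:
step_arm(targets=[{"x": 0, "y": 0.5, "z": 0, "twist": 0}, {"x": 0, "y": 0, "z": 0, "twist": 0}])

```text
t: 27.3
tcp_pos: [552.1, -72.8, 26.9]
orientation: [[1.0, 0.016, 0.0], [0.016, -1.0, -0.001], [0.0, 0.001, -1.0]]
force: [1.9, -3.3, 0.2]
gripper_width: 0.0
grasp_force: 1.8
```

Request:
step_arm(targets=[{"x": 0, "y": 0.4, "z": 0, "twist": 0}, {"x": 0, "y": 0, "z": 0, "twist": 0}])

```text
t: 27.5
tcp_pos: [552.1, -72.6, 26.9]
orientation: [[1.0, 0.016, 0.0], [0.016, -1.0, -0.001], [0.0, 0.001, -1.0]]
force: [0.5, -5.2, 0.8]
gripper_width: 0.0
grasp_force: 2.6
```

```bash
python3 post.py
```

```text
27.5 [552.1 -72.6  26.9] [ 0.52 -5.24  0.79]
orange x 547.3333333333334 561.3333333333334 y -50.33333333333333 -12.0 731
orange x 534.3333333333334 536.3333333333334 y -16.333333333333336 -12.0 40
wrist red@38.5 x 549.0 558.3 y -59.0 -51.3 534
```

The keeper is on its stop: 5 N, and the TCP stalled. Retreating up and away, then one check picture.

Request:
step_arm(targets=[{"x": 0, "y": -2, "z": 0, "twist": 0}, {"x": 0, "y": -10, "z": 0, "twist": 0}, {"x": -5, "y": -10, "z": 15, "twist": 0}, {"x": -20, "y": 0, "z": 35, "twist": 0}, {"x": -30, "y": 0, "z": 35, "twist": 0}, {"x": -30, "y": 0, "z": 35, "twist": 0}, {"x": 0, "y": 0, "z": 10, "twist": 0}, {"x": 0, "y": 0, "z": 0, "twist": 0}])

```text
t: 28.45
tcp_pos: [467.8, -94.6, 159.4]
orientation: [[1.0, 0.016, 0.005], [0.016, -1.0, -0.001], [0.005, 0.001, -1.0]]
force: [0.3, 0.5, -0.4]
gripper_width: -0.1
grasp_force: 0.0
```

```bash
python3 post.py
python3 - <<'E'
from h import *
m=np.load("last.npz");t=top(m,m["w"],18,620,20,260,200,3);cv2.imwrite("pics/end.png",t[:,:,::-1])
E
```

```text
28.45 [467.8 -94.6 159.4] [ 0.28  0.48 -0.41]
orange x 556.6666666666666 561.0 y -50.66666666666667 -46.33333333333333 95
orange x 558.3333333333334 560.3333333333334 y -18.666666666666664 -11.0 92
orange x 560.3333333333334 560.6666666666666 y -40.66666666666667 -28.0 38
orange x 533.0 548.6666666666666 y -51.0 -48.0 268
orange x 532.3333333333334 534.3333333333334 y -18.333333333333336 -11.333333333333336 105
wrist red@38.5 x 548.3 556.7 y -59.7 -51.3 481
side red@38.5 x 548.0 555.0 y -63.0 -54.0 399
side red@38.5 x 550.7 553.7 y -71.0 -64.3 65
scene red@38.5 x 546.0 551.0 y -58.0 -53.7 111
```

View pics/end.png

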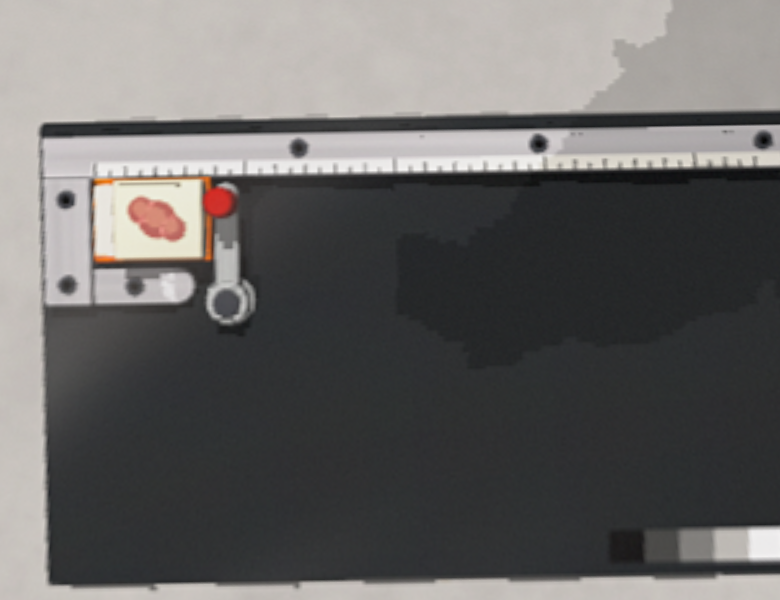

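The block sits at (152,220), home in the corner against the rail and end stop. The keeper arm at (227,240) is shut across the pocket mouth, with the red post at (219,202). Handing in.

```bash
python3 -c "
from station import *
print(hand_in())"
```

```text
the job is handed in; nothing more can be done
None
```

The orange block lies along the rail, fully home against the end stop, with the keeper shut behind it and nothing else touched; I handed the job in at about 28.5 s.

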